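# Stamp the form and put the stamp back

## Robot

A 6-joint arm with a two-finger parallel gripper is mounted at the origin on the work surface. World frame = base frame: x ahead of the robot, y to its left, z up, the work surface at z = 0. Lengths are in m, angles in degrees, forces in N, time in s.
With the tool pointing down it reaches from about 0.25 to 0.725 m from the base axis. Payload 9.7 kg.
Tool frame: the origin (TCP) lies midway between the tips of the shut fingers; the grasp point (between the pads) lies 19 mm behind it; x points along the fingers, y is the direction in which the jaws open and shut, and the axes are right-handed (so a half turn about x gives the same grasp; the last joint's range is limited). The gripper opens to 85 mm and grips with 20 to 120 N. Pads are 22 mm wide; open, the fingers measure 114 mm over their backs; the gripper's body (76 mm by 85 mm) begins 54 mm behind the grasp point. The pads swing forward as they close: fully open they stand 13 mm farther back than shut.
Start: joints at [72.135, 4.979, 10.078, 95.1, 0, 90], TCP at [0.169, 0.523, 0.231] pointing down, gripper open.
Joint ranges: [-179.16, 179.16], [-48.56, 103.87], [-65.8, 70.77], [-126.05, 130.52], [-82.76, 87.17], [-180, 180]. Speed limits (degrees/s): [127.2, 127.2, 147.25, 180, 180, 180].

## Interface

Orientations are given as [roll, pitch, yaw] about the fixed x, y, z axes, in that order (R = Rz(yaw) Ry(pitch) Rx(roll)).
In Python, from workcell import bot, cams gives the robot as it stands.
- The arm moves only by the tool apply_moves, never from a script. Its argument "commands" is a list of rows, each a list of 5 numbers: the shift along the tool's x, y, z in m, then the turn about the tool's x in rad, then the opening, from -1 (shut) to 1 (fully open). In form: [[tx, ty, tz, roll, hand], ...]. A call has 1 to 12 rows; each row is the pose to reach, as a shift and turn from the pose measured when the call began, along the tool's axes at that moment; what a row does not reach only later rows make up. A row lasts 1/10 s, in which the tool goes at most 50 mm and 8.59 degrees, less where a joint would pass 70% of its speed; a pose out of reach is approached as far as the arm can. A call with a gripper value outside its range is refused whole. The fingers move at their own pace and stop on an object; "newtons" is the grip in N (left out, the last holds). Time passes only in rows, so rows that repeat a pose let the fingers close. It gives the time, the measured TCP pose, the force and the opening at its end, in the units of the state.
- bot.get_obs(): the state, without advancing time (a new reading comes with each control period).
- cams.camera(name): name is "side" or "top" or "wrist"; returns a dict with "frame" (420x560x3 uint8, blue, green, red), "depth" (420x560 float32, m along the optical axis (not along the pixel's ray), 0 where there is no reading), "camera_matrix" (3x3 intrinsics, pixels), "R" (3x3) and "t" (3): a world point X has camera coordinates R X + t; the wrist camera has in their place "mount" (4x4, takes a point from camera to tool coordinates, whose origin is the TCP and whose axes are the tool frame's). Camera axes: x right, y down, z forward; pixel columns grow to the right and rows downward; lengths in m; the calibration is good to about 2 mm. A picture is of the moment at which its call begins: read the wrist's pose just before it.
- bot.job_done(): hands the job in, once; it reports no verdict.
Trained networks look in the newest picture that a camera, given by its name, has taken for a name from the list of things; names that differ only in an ending like _2 or _b are one class to them, and where a whole thing is asked for, a point or a joint stands for the part that bears it (a point fixed in the world has none). Each returns a list of dicts, best first, with "confidence" (0 to 1); they miss things now and then, are a little off and sometimes report something else, mostly with a low value. They report only what shows in the picture. A call takes as long as a camera call. They do not tell look-alikes from the thing itself.
- cams.spot_in(name, camera): "rect" ([left, top, right, bottom] in pixels, round what is visible of it).
The state is a dict: "time": time; "q": joint angles; "qd": joint speeds; "joint_efforts": joint torques, N m; "ee_pos": TCP position; "tcp_rot": TCP orientation; "wrist_force": force on the tool from outside, world axes, zero at the start; "torque": the same for the moment, N m; "opening": finger opening in m.
Only numpy, scipy, OpenCV 4.12 (cv2) and the standard library are available. Lean on these libraries where they do the work, as an engineer would, in place of code of your own. Each camera call takes 0.05 s, during which the arm holds its last target. There are 200 camera calls.

## Task

Take the blue-and-black self-inking stamp from its round yellow coaster and stamp the form on the dark wooden clipboard: stand the stamp squarely inside the green box, long side along long side, press it straight down until it bottoms, hold it there a moment, then let it spring fully up and lift it off. Then stand it upright, released, in the middle of its coaster again. Do not press the stamp down anywhere else, and leave the grey clipboard's form, the cup, the plant and the mouse alone.

Things in the scene. Friction and masses are not known exactly. Their poses are not given: they have to be found in the camera images.
- stamp_grip (a point): Middle of the black grip on top of the loose upright stamp (about 200 g, 105 mm tall): a block 26 (x) by 40 (y) by 40 mm high, this point 84 mm above the stamp's underside when sprung up. Right below it the wider blue skirt, 42 (x) by 62 (y) mm, makes a flat shoulder 20 mm below this point, on which fingertips gripping across x can push. Grip and skirt are one piece. z up, y the long way.
- stamp_foot (a point): Centre of the underside of the stamp's black foot frame, a rectangle 36 mm (x) by 56 mm (y) that stands on the paper. Same axes as the grip. The skirt slides down over the frame as the stamp is pressed; carried by its grip, the foot hangs from it, fully sprung out.
- stamp_handle (a joint): How far the stamp's handle is pressed down over its foot, m: 0 = sprung fully up, 0.018 = bottomed on its stop. The spring starts at about 3 N and needs about 11 to 12 N at the stop; it springs back up by itself.
- form_box (a point): Centre of the green-outlined box on the white sheet of the dark wooden clipboard, on the paper (5 mm above the desk). Inside the outline it is 58 mm (x) by 80 mm (y); z is up. The clipboard (165 mm along x, 120 along y) is fixed to the desk; its middle is 30 mm from here along +x, its steel clip (top 13 mm above the desk) 90 to 108 mm along +x.
- other_form_box (a point): Centre of the red-outlined box on the sheet of the grey clipboard, otherwise the same as the wooden one and also fixed. Not to be stamped.
- coaster: Round yellow coaster, 100 mm across and 6 mm thick, fixed to the desk; origin at the centre of its underside. The stamp stands on it at the start and must stand there again at the end.
- cup: White ceramic cup with a handle, 82 mm across and 66 mm tall, standing on a white saucer; origin at the centre of its underside. Bystander.
- plant: Green grassy plant in a black pot (pot 104 mm across, 100 mm tall; leaves reach to about 200 mm high); origin at the centre of its underside. Bystander.
- mouse: Black computer mouse, about 80 mm long and 32 mm tall, on the desk; origin at its underside. Bystander.
Mind the look-alikes: they are no part of the job. What is shaped like the part that bears stamp_grip but orange or pink is not meant.

How it is judged (in metres and radians):
On the way, in this order (a step that is already met when the one before it is completed fails the run):
1. the stamp stands inside the green box, upright and square to it, pressed down to its stop for a moment (x of stamp_foot in the frame of form_box between -0.012 and 0.012 m and y of stamp_foot in the frame of form_box between -0.012 and 0.012 m and angle between the x axis of stamp_foot and the x axis of form_box, either way round below 0.2 rad and value of joint stamp_handle above 0.0165 m and z of stamp_foot in the frame of form_box below 0.004 m and angle between stamp_foot's own z axis and vertical below 0.1 rad), for 0.2 s.
2. the stamp has sprung fully up and is lifted off the form (value of joint stamp_handle below 0.003 m and z of stamp_foot in the frame of form_box above 0.012 m), for 0.1 s.
At the end, for the whole second after the job is handed in: The stamp, pressed to its stop (16.5 of 18 mm, 0.2 s) in the green box (centre within 12 mm each way, square within 0.2 rad) and lifted off sprung up, stands upright (0.1 rad), at rest and released on the coaster within 22 mm of its centre, its handle up (within 3 mm) (horizontal distance between stamp_foot and coaster below 0.022 m and z of stamp_foot in the frame of coaster between 0.003 and 0.01 m and angle between stamp_foot's own z axis and vertical below 0.1 rad and value of joint stamp_handle below 0.003 m and velocity of joint stamp_handle below 0.02 m/s); the robot touches nothing.
It fails at once if the stamp is pressed down (more than 12 mm) anywhere but in the green box (more than 30 mm from its centre) (value of joint stamp_handle above 0.012 m and distance between stamp_foot and form_box above 0.03 m).
It fails at once if the stamp's foot touches the grey clipboard's sheet near its box (within 30 mm) (distance between stamp_foot and other_form_box below 0.03 m).
It fails at once if the cup is moved by more than 30 mm or tipped (distance of cup from where it was at the start of the episode above 0.03 m or angle between cup's own z axis and vertical above 0.4 rad).
It fails at once if the plant is moved by more than 30 mm or tipped (distance of plant from where it was at the start of the episode above 0.03 m or angle between plant's own z axis and vertical above 0.4 rad).
It fails at once if the mouse is moved by more than 30 mm or tipped (distance of mouse from where it was at the start of the episode above 0.03 m or angle between mouse's own z axis and vertical above 0.4 rad).
It also fails if it takes over 54 s, if anything falls off the work surface, if the arm or the gripper's body presses on something with over 40 N, if the wrist force passes 120 N, or if a joint passes its speed limit or range.

## Working session

There is one attempt and no reset: what is moved stays moved. The work goes in short steps, Python scripts to look and compute and a tool call to move; the robot and the scene stay as the last step left them, time stands still between calls to the robot, and variables do not carry over. Pictures are saved under pics/ and viewed, about 8 in all and at most 12, crops included, and the job is handed in when it is done.

Besides the shell and the picture viewer there is one more tool, called as name(argument=value, ...) on one line, values as JSON. apply_moves: Moves the arm, as the interface text tells. Its arguments: {"type":"object","properties":{"commands":{"type":"array"},"newtons":{"type":"number"}},"required":["commands"]}

```bash
mkdir -p pics
cat > h.py <<'E'
import numpy as np, cv2
from workcell import bot, cams
from scipy.spatial.transform import Rotation as Ro
def cam(n):
    s=bot.get_obs(); c=cams.camera(n)
    if n=="wrist":
        T=np.eye(4); T[:3,:3]=Ro.from_euler('xyz',s["tcp_rot"],degrees=True).as_matrix(); T[:3,3]=s["ee_pos"]
        c["M"]=T@np.array(c["mount"])
    else:
        M=np.eye(4); M[:3,:3]=c["R"]; M[:3,3]=np.ravel(c["t"]); c["M"]=np.linalg.inv(M)
    return c
def cloud(c):
    K=c["camera_matrix"]; d=c["depth"]; v,u=np.indices(d.shape)
    P=np.stack([(u-K[0,2])/K[0,0]*d,(v-K[1,2])/K[1,1]*d,d],-1)
    W=P@c["M"][:3,:3].T+c["M"][:3,3]; W[d==0]=np.nan
    return W
E
python3 - <<'E'
from h import *
print(bot.get_obs())
ims=[]
for n in ("top","side","wrist"):
    c=cam(n); W=cloud(c); np.savez(f"{n}.npz",W=W,f=c["frame"]); ims.append(c["frame"].copy())
    print(n,c["M"][:3].round(3).tolist())
    for o in ("stamp_grip","coaster","form_box","cup","plant","mouse","stamp_foot"):
        for r in cams.spot_in(o,n)[:4]:
            l,t,ri,b=map(int,r["rect"]); w=W[(t+b)//2,(l+ri)//2]
            print(o,np.round(r["rect"]),round(r["confidence"],2),w.round(3))
cv2.imwrite("pics/top.png",ims[0]); cv2.imwrite("pics/side.png",ims[1]); cv2.imwrite("pics/wrist.png",ims[2])
E
```

```text
{'time': 0.0, 'q': array([ 7.21357703e+01,  5.01057568e+00,  1.00343764e+01,  9.51013148e+01,
       -8.42858250e-04,  8.99996253e+01]), 'qd': array([ 0.08303465, -0.13536456, -0.04128617,  0.02368801, -0.02632796,
       -0.02567282]), 'joint_efforts': array([ 8.87945316e-04, -5.20393038e+01,  4.64802969e+01,  1.64178223e-02,
       -4.97818235e-06,  2.65220592e-06]), 'ee_pos': array([0.16864859, 0.52324913, 0.23058742]), 'tcp_rot': array([ -89.37738736,   89.92248135, -107.24124179]), 'wrist_force': array([-0.38700912, -0.0166295 , -0.17425291]), 'torque': array([ 0.03312869,  0.09135569, -0.02087115]), 'opening': 0.0851671742439985}
top [[-0.011, -0.995, 0.102, 0.448], [-1.0, 0.008, -0.027, 0.034], [0.026, -0.102, -0.994, 1.137]]
stamp_grip [347. 209. 375. 230.] 0.91 [ 0.517 -0.223  0.111]
stamp_grip [389. 190. 417. 213.] 0.79 [ 0.563 -0.334  0.106]
stamp_grip [326. 162. 352. 190.] 0.78 [ 0.633 -0.171  0.104]
stamp_grip [343. 250. 368. 277.] 0.59 [ 0.403 -0.215  0.066]
coaster [339. 204. 372. 238.] 0.61 [ 0.515 -0.215  0.069]
form_box [253. 187. 299. 246.] 0.91 [ 0.535 -0.009  0.0
[... 554 characters left out ...]
562 -0.336  0.079]
stamp_grip [263. 223. 316. 247.] 0.58 [0.536 0.005 0.002]
stamp_grip [306. 174. 322. 199.] 0.55 [ 0.525 -0.205  0.082]
stamp_grip [276. 175. 294. 199.] 0.52 [ 0.626 -0.179  0.061]
form_box [262. 223. 315. 247.] 0.95 [0.536 0.005 0.002]
cup [219. 182. 252. 209.] 0.85 [ 0.77  -0.041  0.076]
plant [162. 278. 242. 343.] 0.77 [0.593 0.498 0.109]
stamp_foot [311. 174. 326. 198.] 0.91 [ 0.512 -0.215  0.079]
stamp_foot [309. 156. 326. 180.] 0.72 [ 0.561 -0.346  0.063]
stamp_foot [276. 175. 288. 202.] 0.54 [ 0.632 -0.163  0.065]
wrist [[0.307, 0.906, 0.291, 0.094], [0.952, -0.292, -0.094, 0.546], [0.0, 0.305, -0.952, 0.375]]
stamp_grip [190. 370. 216. 380.] 0.74 [0.424 0.329 0.005]
```

View pics/top.png

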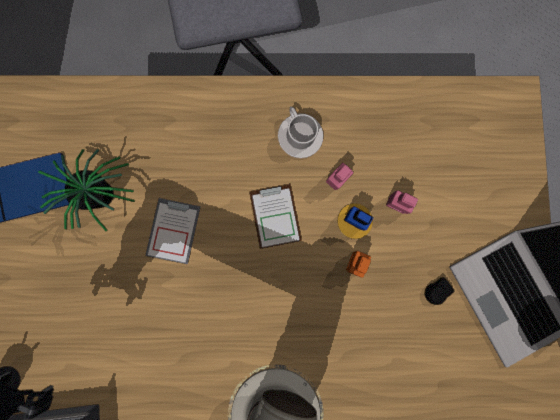

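View pics/side.png

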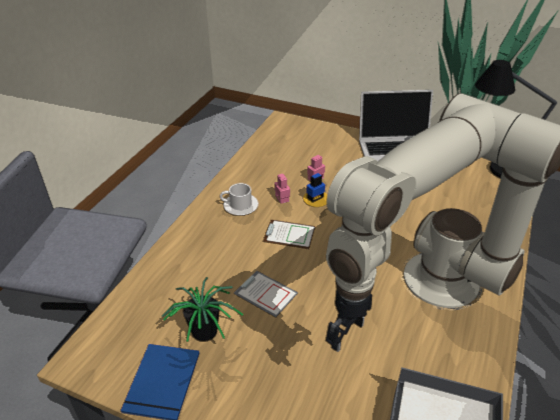

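The top view shows the blue/black stamp at about (358,216) on the yellow coaster (354,220). The look-alikes are pink at (340,176), pink at (403,202) and orange at (359,264). The blue one on yellow fits the description. The green box is at (278,226) on the dark brown clipboard, and the red box is at (171,241) on the grey one.

Run:
```python
from h import *
z=np.load("top.npz"); W=z["W"]; f=z["f"]
cv2.imwrite("pics/crop.png",cv2.resize(f[150:290,230:430],None,fx=4,fy=4,interpolation=cv2.INTER_CUBIC))
h=cv2.cvtColor(f,cv2.COLOR_BGR2HSV); H,S,V=h[...,0],h[...,1],h[...,2]
def rep(n,m,box):
    k=np.zeros_like(m); l,t,r,b=box; k[t:b,l:r]=m[t:b,l:r]
    P=W[k]; P=P[~np.isnan(P[:,0])]
    r=cv2.minAreaRect((P[:,:2]*1000).astype(np.float32)); print(n,len(P),r,P[:,2].mean().round(3),np.percentile(P[:,2],[5,95]).round(3))
    print(cv2.boxPoints(r).round(0).tolist())
rep("green",(H>40)&(H<90)&(S>80)&(V>40),(250,185,300,248))
rep("blue",(H>105)&(H<130)&(S>100),(335,200,380,240))
rep("yellow",(H>18)&(H<32)&(S>170),(335,200,380,240))
blk=(W[...,2]>.085)
rep("high",blk,(335,200,385,240))
rep("skirt",blk==0&(W[...,2]>.05),(335,200,385,240))
for nm,b in (("pink1",(320,155,360,195)),("pink2",(385,185,420,215)),("orange",(340,245,375,280))): rep(nm,W[...,2]>.03,b)
q=bot.get_obs()
R=Ro.from_euler('xyz',q["tcp_rot"],degrees=True).as_matrix(); print(R.round(3))
```

```text
green 49 ((506.70428466796875, -11.47259521484375), (62.98581314086914, 85.5483627319336), 10.21278190612793) 0.006 [0.003 0.008]
[[468.0, 25.0], [483.0, -59.0], [545.0, -48.0], [530.0, 36.0]]
blue 347 ((522.5089111328125, -229.20901489257812), (60.370216369628906, 40.652584075927734), 58.50810241699219) 0.084 [0.049 0.114]
[[489.0, -244.0], [524.0, -266.0], [556.0, -214.0], [521.0, -193.0]]
yellow 473 ((520.2196044921875, -230.81069946289062), (94.95822143554688, 93.71622467041016), 89.27214050292969) 0.007 [0.003 0.011]
[[473.0, -278.0], [566.0, -279.0], [568.0, -184.0], [474.0, -183.0]]
high 182 ((522.99462890625, -231.19313049316406), (41.41830062866211, 26.41192054748535), 60.34294509887695) 0.109 [0.093 0.115]
[[501.0, -243.0], [524.0, -256.0], [545.0, -220.0], [522.0, -207.0]]
skirt 1813 ((523.6610717773438, -247.5203857421875), (143.646484375, 112.05072784423828), 89.4088363647461) 0.011 [-0.002  0.071]
[[467.0, -319.0], [579.0, -320.0], [580.0, -176.0], [468.0, -175.0]]
pink1 384 ((640.676513671875, -183.37538146972656), (41.9960823059082, 62.566993713378906), 46.493648529052734) 0.08 [0.046 0.108]
[[604.0, -177.0], [649.0, -220.0], [678.0, -190.0], [632.0, -147.0]]
pink2 459 ((566.8452758789062, -353.6072692871094), (63.436012268066406, 41.65475845336914), 61.703369140625) 0.077 [0.04  0.108]
[[533.0, -372.0], [570.0, -391.0], [600.0, -336.0], [564.0, -316.0]]
orange 438 ((401.7994079589844, -227.50991821289062), (41.784584045410156, 62.00461196899414), 66.49803924560547) 0.078 [0.041 0.108]
[[365.0, -234.0], [422.0, -259.0], [439.0, -221.0], [382.0, -196.0]]
[[ 0.     0.307  0.952]
 [ 0.     0.952 -0.307]
 [-1.     0.    -0.   ]]
```

View pics/crop.png

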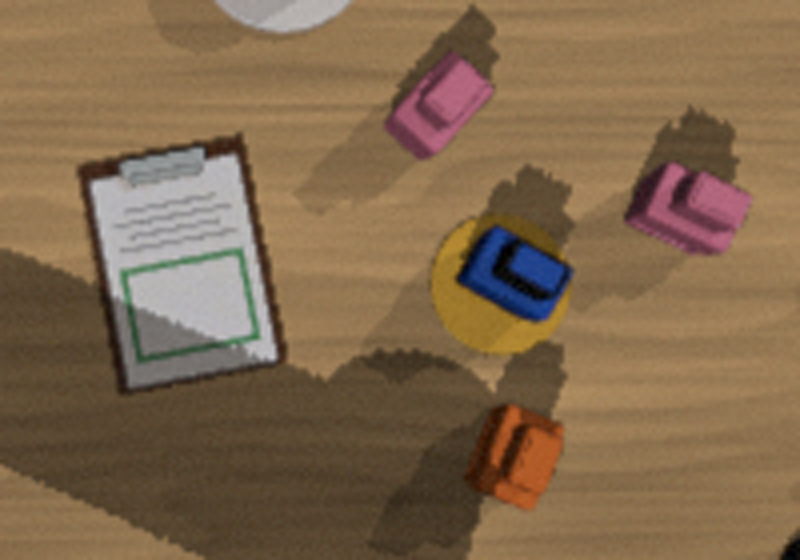

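The crop confirms the target: it is the only blue stamp with a black grip, and it stands on the yellow disc. I'm moving above it now.

apply_moves(commands=[[0,-0.035,0.033,0.12,1],[0,-0.07,0.066,0.24,1],[0,-0.105,0.099,0.36,1],[0,-0.14,0.132,0.48,1],[0,-0.175,0.165,0.6,1],[0,-0.21,0.198,0.72,1],[0,-0.245,0.231,0.84,1],[0,-0.28,0.264,0.96,1],[0,-0.315,0.297,1.08,1],[0,-0.35,0.33,1.2,1],[0,-0.385,0.363,1.3,1],[0,-0.385,0.363,1.3,1]])

```text
time: 2.4
ee_pos: [0.3975, 0.0411, 0.231]
tcp_rot: [13.3, 89.9, -79.7]
wrist_force: [-0.4, 0.5, -0.2]
opening: 0.0855
```

```bash
cat >> h.py <<'E'
def goto(p,yang):
    "shift and turn (tool axes) to TCP p with tool y at yang deg"
    s=bot.get_obs(); R=Ro.from_euler('xyz',s["tcp_rot"],degrees=True).as_matrix()
    d=R.T@(np.array(p)-s["ee_pos"]); a=np.degrees(np.arctan2(R[1,1],R[0,1]))
    print("pos",s["ee_pos"].round(4),"yang",round(a,2),"xdir",R[:,0].round(4),"shift",d.round(4),"roll",round(-np.radians((yang-a+180)%360-180),3),"t",round(s["time"],2),"F",s["wrist_force"].round(1),"open",round(s["opening"],4))
E
python3 -c "
from h import *
goto((.521,-.231,.23),-30)"
```

```text
pos [0.3975 0.0411 0.231 ] yang -2.95 xdir [ 2.0e-04 -1.1e-03 -1.0e+00] shift [0.0013 0.1373 0.2654] roll 0.472 t 2.4 F [-0.4  0.5 -0.2] open 0.0855
```

apply_moves(commands=[[0,0.023,0.044,0.08,1],[0,0.046,0.088,0.16,1],[0,0.069,0.133,0.24,1],[0,0.092,0.177,0.32,1],[0,0.115,0.221,0.4,1],[0,0.137,0.265,0.472,1],[0,0.137,0.265,0.472,1],[0,0.137,0.265,0.472,1]])

```text
time: 3.2
ee_pos: [0.5208, -0.2309, 0.2304]
tcp_rot: [-58.4, 89.9, -178.4]
wrist_force: [-0.5, 0.1, -0.0]
opening: 0.0854
```

```bash
cat > look.py <<'E'
from h import *
import sys
goto((.521,-.231,.23),-30)
c=cam("wrist"); W=cloud(c); f=c["frame"]; cv2.imwrite(f"pics/{sys.argv[1]}.png",f); np.savez(sys.argv[1]+".npz",W=W,f=f)
h=cv2.cvtColor(f,cv2.COLOR_BGR2HSV); H,S,V=h[...,0],h[...,1],h[...,2]
def rep(n,k):
    n_,l,st,_=cv2.connectedComponentsWithStats(k.astype(np.uint8)); 
    if n_<2: return print(n,"none")
    k=l==1+np.argmax(st[1:,4])
    P=W[k]; P=P[~np.isnan(P[:,0])]
    r=cv2.minAreaRect((P[:,:2]*1000).astype(np.float32)); print(n,len(P),np.round(r[0],1),np.round(r[1],1),round(r[2],1),"z",np.percentile(P[:,2],[5,50,95]).round(4))
rep("green",(H>40)&(H<90)&(S>80)&(V>40)&(W[...,2]<.02))
rep("yellow",(H>18)&(H<32)&(S>170)&(W[...,2]<.02))
b=(H>100)&(H<135)&(S>90)
near=np.hypot(W[...,0]-.521,W[...,1]+.231)<.06
rep("blue>.05",b&(W[...,2]>.05)&near)
rep("top",(W[...,2]>.098)&(W[...,2]<.118)&near)
rep("shoulder",(W[...,2]>.06)&(W[...,2]<.08)&near)
E
python3 look.py w1
```

```text
pos [ 0.5208 -0.2309  0.2304] yang -30.01 xdir [-0.0014 -0.     -1.    ] shift [0.0004 0.0002 0.    ] roll -0.0 t 3.2 F [-0.5  0.1 -0. ] open 0.0854
green 564 [506.  -12.4] [65.4 85.3] 10.3 z [0.0045 0.0058 0.0072]
yellow 2539 [ 520.  -227.6] [91.4 99.6] 64.6 z [0.005  0.0065 0.0078]
blue>.05 1136 [ 522.7 -229.9] [61.2 40.6] 60.1 z [0.0623 0.0702 0.0875]
top 1208 [ 523.1 -230.4] [39.5 25.3] 59.9 z [0.1069 0.1113 0.113 ]
shoulder 1105 [ 523.3 -230.4] [61.4 42. ] 60.1 z [0.0667 0.0701 0.0717]
```

View pics/w1.png

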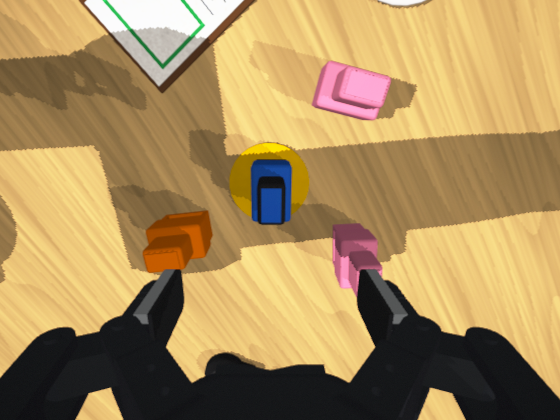

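The wrist view shows the blue stamp at (271,190) on the yellow disc, centred and square between the jaws. The orange stamp at (178,240) and the pink one at (357,255) are clear of the finger paths. I'm descending and gripping.

apply_moves(commands=[[0.03,0.0018,-0.0016,0,1],[0.06,0.0018,-0.0016,0,1],[0.09,0.0018,-0.0016,0,1],[0.115,0.0018,-0.0016,0,1],[0.135,0.0018,-0.0016,0,1],[0.148,0.0018,-0.0016,0,1],[0.154,0.0018,-0.0016,0,1],[0.154,0.0018,-0.0016,0,1]], newtons=60)

```text
time: 4.05
ee_pos: [0.5228, -0.2287, 0.0773]
tcp_rot: [-33.2, 90.0, -153.0]
wrist_force: [-0.2, -0.1, 0.6]
opening: 0.0851
```

apply_moves(commands=[[0,0,0,0,-1],[0,0,0,0,-1],[0,0,0,0,-1],[0,0,0,0,-1],[0,0,0,0,-1],[0,0,0,0,-1],[0,0,0,0,-1],[0,0,0,0,-1]], newtons=60)

```text
time: 4.85
ee_pos: [0.523, -0.2289, 0.0775]
tcp_rot: [24.6, 90.0, -95.3]
wrist_force: [0.1, -0.3, 3.2]
opening: 0.0248
```

Run:
```python
from h import *
goto((.5065,-.012,.15),10.2)
z=np.load("w1.npz"); W=z["W"]; f=z["f"]
h=cv2.cvtColor(f,cv2.COLOR_BGR2HSV)
k=(h[...,0]>16)&(h[...,0]<34)&(h[...,1]>190)&(W[...,2]<.0085)&(np.hypot(W[...,0]-.52,W[...,1]+.23)<.065)
from scipy.optimize import least_squares
P=W[k][:,:2]
# outer boundary: farthest point per angle
c=np.array([.52,-.229]); a=np.degrees(np.arctan2(*(P-c).T[::-1]))//6; r=np.hypot(*(P-c).T)
B=np.array([P[a==i][np.argmax(r[a==i])] for i in np.unique(a) if r[a==i].max()>.04])
s=least_squares(lambda p:np.hypot(*(B-p[:2]).T)-.05,[*c],loss="soft_l1",f_scale=.001); print("coaster",s.x,len(B),np.abs(s.fun).mean())
```

```text
pos [ 0.523  -0.2289  0.0775] yang -29.88 xdir [-1.e-04 -6.e-04 -1.e+00] shift [-0.0726 -0.1223 -0.1798] roll -0.7 t 4.85 F [ 0.1 -0.3  3.2] open 0.0248
coaster [ 0.51839526 -0.23139745] 51 0.0004422740581254659
```

apply_moves(commands=[[-0.02,0,0,0,-1],[-0.045,0,0,0,-1],[-0.07,0,0,0,-1],[-0.0726,-0.012,-0.018,-0.07,-1],[-0.0726,-0.031,-0.045,-0.18,-1],[-0.0726,-0.053,-0.078,-0.3,-1],[-0.0726,-0.075,-0.11,-0.43,-1],[-0.0726,-0.096,-0.141,-0.55,-1],[-0.0726,-0.112,-0.165,-0.64,-1],[-0.0726,-0.122,-0.18,-0.7,-1],[-0.0726,-0.122,-0.18,-0.7,-1],[-0.0726,-0.122,-0.18,-0.7,-1]])

```text
time: 6.05
ee_pos: [0.5067, -0.0119, 0.1496]
tcp_rot: [-54.6, 89.9, -134.4]
wrist_force: [-0.4, -0.3, -1.2]
opening: 0.025
```

```bash
sed -i 's/^near=.*/s=bot.get_obs()["ee_pos"]; near=np.hypot(W[...,0]-s[0],W[...,1]-s[1])<.06/; s/^goto.*/goto((.5063,-.011,.0765),10.2)/' look.py; python3 look.py w2
```

```text
pos [ 0.5067 -0.0119  0.1496] yang 10.21 xdir [-8.e-04 -8.e-04 -1.e+00] shift [ 0.0731 -0.0002 -0.001 ] roll 0.0 t 6.05 F [-0.4 -0.3 -1.2] open 0.025
green 543 [502.3   8.5] [65.4 47. ] 10.8 z [0.0047 0.0058 0.0071]
yellow 1121 [ 529.9 -201.1] [34.9 68. ] 87.5 z [0.0052 0.0065 0.0075]
blue>.05 3403 [503.4   4.4] [41.5 26.3] 11.0 z [0.1143 0.1414 0.1433]
top 273 [501.3  16.1] [40.2  2.9] 12.3 z [0.1083 0.1131 0.1177]
shoulder 6 [490.7  11.6] [3.6 0.2] 7.2 z [0.0788 0.0793 0.0798]
```

View pics/w2.png

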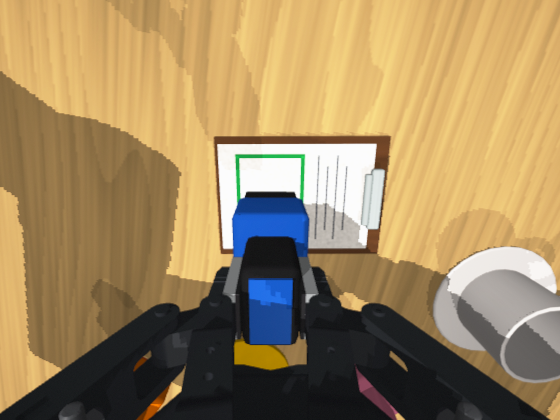

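The view shows the carried stamp (skirt at (270,220)) hanging square over the green box (edges at columns 238–304, rows 155–200 and below). The skirt is centred between the box sides. The measured offsets agree to 1–2 mm, so I'm descending.

apply_moves(commands=[[0.015,-0.0004,-0.001,0.0,-1],[0.035,-0.0004,-0.001,0.0,-1],[0.052,-0.0004,-0.001,0.0,-1],[0.063,-0.0004,-0.001,0.0,-1],[0.069,-0.0004,-0.001,0.0,-1],[0.071,-0.0004,-0.001,0.0,-1],[0.071,-0.0004,-0.001,0.0,-1]], newtons=80)

```text
time: 6.8
ee_pos: [0.5063, -0.0117, 0.0788]
tcp_rot: [-41.3, 89.9, -121.1]
wrist_force: [-0.4, -0.4, -2.4]
opening: 0.0251
```

apply_moves(commands=[[0.002,0,0,0,-1],[0.005,0,0,0,-1],[0.008,0,0,0,-1],[0.011,0,0,0,-1],[0.014,0,0,0,-1],[0.016,0,0,0,-1],[0.016,0,0,0,-1],[0.016,0,0,0,-1]])

```text
time: 7.6
ee_pos: [0.5069, -0.0117, 0.0637]
tcp_rot: [45.3, 89.9, -34.6]
wrist_force: [-1.3, -0.8, 8.2]
opening: 0.0248
```

apply_moves(commands=[[0.0015,0,0,0,-1],[0.003,0,0,0,-1],[0.0045,0,0,0,-1],[0.0045,0,0,0,-1]])

```text
time: 8.0
ee_pos: [0.507, -0.0118, 0.06]
tcp_rot: [52.5, 89.9, -27.4]
wrist_force: [-3.2, -1.1, 10.2]
opening: 0.0248
```

apply_moves(commands=[[0.001,0,0,0,-1],[0.0015,0,0,0,-1],[0.0015,0,0,0,-1]])

```text
time: 8.3
ee_pos: [0.507, -0.0118, 0.0593]
tcp_rot: [56.6, 89.8, -23.3]
wrist_force: [-3.6, -0.5, 9.7]
opening: 0.0249
```

apply_moves(commands=[[0.001,0,0,0,-1],[0.002,0,0,0,-1],[0.0025,0,0,0,-1],[0.0025,0,0,0,-1]])

```text
time: 8.7
ee_pos: [0.507, -0.0118, 0.0588]
tcp_rot: [61.2, 89.8, -18.6]
wrist_force: [-7.4, -0.1, 18.9]
opening: 0.0246
```

apply_moves(commands=[[0.003,0,0,0,-1],[0.0035,0,0,0,-1],[0.0035,0,0,0,-1],[0.0035,0,0,0,-1],[0.0035,0,0,0,-1]])

```text
time: 9.2
ee_pos: [0.5071, -0.0118, 0.0587]
tcp_rot: [66.2, 89.6, -13.7]
wrist_force: [-12.5, 0.3, 31.3]
opening: 0.025
```

```bash
sed -i 's/^goto.*/goto((.507,-.0118,.0765),10.2)/' look.py; python3 look.py w3; python3 -c "
from h import *
c=cams.camera('side');cv2.imwrite('pics/s3.png',cv2.resize(c['frame'][180:280,220:370],None,fx=5,fy=5,interpolation=2))"
```

```text
pos [ 0.5071 -0.0118  0.0587] yang 10.14 xdir [ 0.0062 -0.0015 -1.    ] shift [-0.0178 -0.      0.    ] roll -0.001 t 9.2 F [-12.5   0.3  31.3] open 0.025
green 1513 [504.3  -2.6] [66.  69.7] 10.1 z [0.0048 0.0059 0.007 ]
yellow none
blue>.05 2936 [507.2 -15.3] [19.1 36.3] 10.0 z [0.0917 0.0929 0.0938]
top 4149 [476.3 -17.4] [36.6 27. ] 9.8 z [0.1027 0.1138 0.1173]
shoulder 1600 [5.049e+02 1.000e-01] [52.3 13.5] 10.3 z [0.0621 0.0721 0.0794]
```

View pics/w3.png

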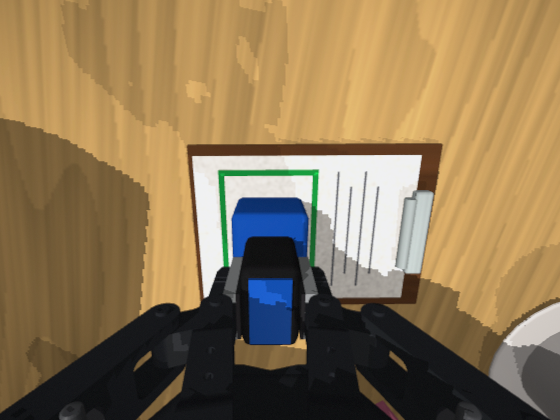

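The view shows the skirt (270,225) fully down and square inside the green outline (columns 220–318). The handle top is at z 0.093, as expected when bottomed, and the force is 31 N, well above the spring's 12 N. It has been held for more than 0.5 s, so I'm lifting it straight up.

apply_moves(commands=[[-0.004,0,0,0,-1],[-0.008,0,0,0,-1],[-0.012,0,0,0,-1],[-0.016,0,0,0,-1],[-0.02,0,0,0,-1],[-0.03,0,0,0,-1],[-0.045,0,0,0,-1],[-0.06,0,0,0,-1],[-0.075,0,0,0,-1],[-0.085,0,0,0,-1],[-0.085,0,0,0,-1],[-0.085,0,0,0,-1]])

```text
time: 10.5
ee_pos: [0.5067, -0.0117, 0.1437]
tcp_rot: [66.2, 89.6, -13.6]
wrist_force: [-0.5, 0.1, -1.7]
opening: 0.0249
```

Run:
```python
from h import *
goto((.5179,-.2302,.144),-30)
c=cam("side"); f=c["frame"]; cv2.imwrite("pics/s4.png",cv2.resize(f[150:270,210:370],None,fx=5,fy=5,interpolation=cv2.INTER_CUBIC))
```

```text
pos [ 0.5067 -0.0117  0.1437] yang 10.13 xdir [ 0.0062 -0.0015 -1.    ] shift [ 0.     -0.0274  0.2171] roll 0.7 t 10.5 F [-0.5  0.1 -1.7] open 0.0249
```

View pics/s4.png

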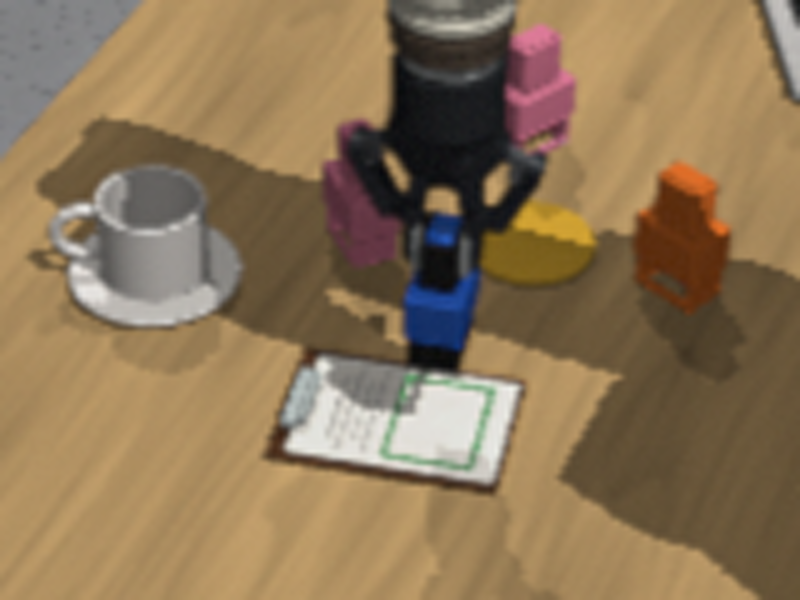

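The side view shows the stamp hanging with its black foot fully out at (435,355), lifted clear of the form, and the empty coaster at (540,243). I'm carrying it back.

apply_moves(commands=[[0,-0.002,0.015,0.05,-1],[0,-0.006,0.045,0.15,-1],[0,-0.01,0.08,0.26,-1],[0,-0.015,0.115,0.38,-1],[0,-0.019,0.15,0.49,-1],[0,-0.023,0.183,0.6,-1],[0,-0.026,0.207,0.67,-1],[0,-0.0274,0.217,0.7,-1],[0,-0.0274,0.217,0.7,-1],[0,-0.0274,0.217,0.7,-1]])

```text
time: 11.55
ee_pos: [0.5173, -0.2297, 0.1432]
tcp_rot: [109.5, 89.7, -10.4]
wrist_force: [0.4, -0.1, -2.5]
opening: 0.0247
```

```bash
sed -i 's/^goto.*/goto((.5179,-.2302,.0785),-30)/' look.py; python3 look.py w5;  python3 - <<'E'
from h import *
c=cam("top"); W=cloud(c); f=c["frame"]; h=cv2.cvtColor(f,cv2.COLOR_BGR2HSV)
n=np.hypot(W[...,0]-.5179,W[...,1]+.2302)<.05
for nm,k in (("side-foot z",n&(W[...,2]>.03)),): print(nm,np.nanpercentile(W[k][:,2],[1,50,99]))
E
```

```text
pos [ 0.5173 -0.2297  0.1432] yang -29.93 xdir [ 4.7e-03 -9.0e-04 -1.0e+00] shift [0.0647 0.0004 0.0002] roll 0.001 t 11.55 F [ 0.4 -0.1 -2.5] open 0.0247
green 611 [496.2 -46.9] [36.9 74.5] 60.3 z [0.0047 0.0059 0.0072]
yellow 4275 [ 523.5 -223. ] [ 80.1 100.5] 59.6 z [0.0053 0.0066 0.0078]
blue>.05 3350 [ 526.2 -215.5] [26.1 41.3] 60.0 z [0.1078 0.135  0.1368]
top 457 [ 532.2 -205.2] [ 3.2 40.4] 61.9 z [0.102  0.1098 0.1169]
shoulder 141 [ 531.5 -207.5] [ 0.8 35.2] 60.0 z [0.0727 0.0764 0.0797]
side-foot z [0.12181243 0.6183515  0.6271762 ]
```

apply_moves(commands=[[0.012,0,0,0,-1],[0.028,0,0,0,-1],[0.043,0,0,0,-1],[0.053,0,0,0,-1],[0.059,0,0,0,-1],[0.062,0,0,0,-1],[0.064,0,0,0,-1],[0.0655,0,0,0,-1],[0.066,0,0,0,-1],[0.066,0,0,0,-1]])

```text
time: 12.65
ee_pos: [0.5182, -0.2294, 0.0781]
tcp_rot: [105.4, 89.6, -14.5]
wrist_force: [0.2, -0.3, -0.2]
opening: 0.0249
```

apply_moves(commands=[[0,0,0,0,-0.2],[0,0,0,0,-0.2],[0,0,0,0,0],[0,0,0,0,0.5],[0,0,0,0,1],[0,0,0,0,1],[0,0,0,0,1],[0,0,0,0,1]])

```text
time: 13.45
ee_pos: [0.5182, -0.2294, 0.078]
tcp_rot: [105.4, 89.6, -14.4]
wrist_force: [0.0, -0.0, 0.1]
opening: 0.0856
```

apply_moves(commands=[[-0.01,0,0,0,1],[-0.03,0,0,0,1],[-0.06,0,0,0,1],[-0.09,0,0,0,1],[-0.12,0,0,0,1],[-0.15,0,0,0,1],[-0.155,0,0,0,1],[-0.155,0,0,0,1]])

```text
time: 14.25
ee_pos: [0.5177, -0.2294, 0.2346]
tcp_rot: [102.8, 89.5, -17.1]
wrist_force: [-0.4, 0.3, -0.5]
opening: 0.0852
```

```bash
python3 look.py w6
```

```text
pos [ 0.5177 -0.2294  0.2346] yang -29.88 xdir [ 0.0083 -0.0025 -1.    ] shift [ 0.1561 -0.0007  0.0009] roll 0.002 t 14.25 F [-0.4  0.3 -0.5] open 0.0852
green 570 [505.8 -12.1] [65.3 86.7] 10.6 z [0.0045 0.0059 0.0072]
yellow 2562 [ 520.4 -227.8] [90.8 99.7] 61.4 z [0.0051 0.0066 0.0078]
blue>.05 1121 [ 518.4 -230.3] [60.8 40.6] 60.0 z [0.061  0.0702 0.105 ]
top 1160 [ 519.1 -230.9] [39.1 25.5] 59.7 z [0.1065 0.1113 0.113 ]
shoulder 1074 [ 518.9 -230.8] [61.  42.1] 59.8 z [0.0665 0.0701 0.0717]
```

View pics/w6.png

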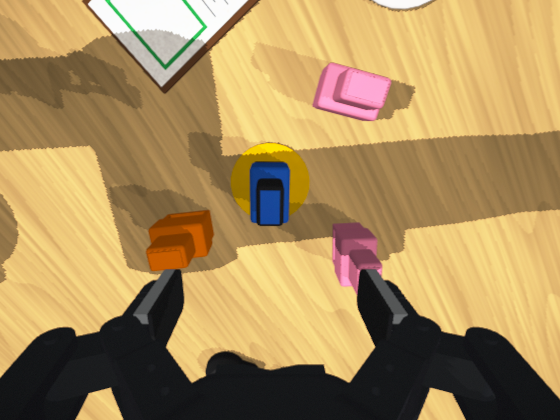

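The stamp stands upright at (270,192) in the middle of the yellow disc. Its top and shoulder heights are the same as at the start, and the gripper is clear of it.

```bash
python3 -c "
from workcell import bot
print(bot.job_done())"
```

```text
the job is handed in; nothing more can be done
None
```

The job is handed in: I stamped the form in the green box and put the stamp back on its coaster, released, at about 14 s of the 54 s allowed. The hand-in gives no verdict, so the results below are from my own checks.

- **Stamping:** I gripped the blue-and-black stamp across its grip and stood it within about 2 mm of the green box's centre, within 1° of square. I pressed about 18 mm down until the force reached 31 N, well past the spring's 12 N, and held it there for over 0.5 s.
- **Lift-off:** I raised it straight up. The side view then showed the foot fully out and clear of the paper.
- **Return:** In the last wrist picture the stamp stands upright about 1 mm from the coaster's centre. Its handle and shoulder heights match the start (0.111 m and 0.070 m). The gripper is open, about 12 cm above the stamp's top, and touches nothing.

No check failed. The one oddity was a sideways force of about 12 N while pressing, with the tool tilting about 0.4°. I did not move the cup, plant, mouse or grey clipboard, though I did not re-measure them at the end.

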